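# Lay a carved woodblock up to be pressed flat

## Task

Build the pressing stack on the marble stone, from the bottom up: the wide plywood board, then the carved woodblock, then the cork pad, then the steel weight standing on top, each centred on what is beneath it and all long sides running along the stone's long side. The woodblock is held in the jig: lift the sprung clamp arm until it stays open by itself before you take the block out, and leave the arm standing open. Leave the ink tin and the ink knife where they are.

Things in the scene. Friction and masses are not known exactly. Their poses are not given: they have to be found in the camera images.
- stone: Fixed flat slab of pale marble, 160 x 120 x 14 mm (x, y, z), lying on the steel bed: the place for the stack. Origin at the centre of its underside, z up, x along its long side; its top is 14 mm above the origin.
- jig: Fixed grey clamp jig. Origin on the table under the woodblock's centre; x along the block towards the hinge, z up. Plate 12 mm thick, x -65 to 120, y +-50 mm; the block starts on it, centred, parallel to x. End stop 8 mm above the plate at x -55 to -48 mm. Hinge cheeks x 84 to 110, y +-18 mm, 54 mm high over the table. Hinge axis parallel to y at x = 95 mm, 45 mm above the table.
- clamp (a joint): Angle of the clamp arm in rad: 0 = shut, its rubber foot pressing on the woodblock; grows as the arm's free end is lifted up and over towards the hinge side; stop at 1.75 (open, leaning back past upright). An over-centre spring pulls it shut below about 1.25 and holds it open above that; lifting takes about 3 N at the grip.
- clamp_grip (a point): Centre of the black roll on the clamp arm's free end: 22 mm diameter, 30 mm long, parallel to jig y; pinched on its flat ends it can turn between the fingers. Shut: jig x 25 mm, 65 mm above the table, 22 mm clear of the block. It circles the hinge axis at 73 mm radius: shut, 70 mm to the block's side and 20 mm above it; open, 32 mm beyond and 66 mm above. Arm bar 14 mm wide.
- board: Loose wide plywood board with a darker cleat at each end, the largest of the flat pieces: 110 x 62 x 16 mm (x, y, z), 0.10 kg. Origin at the centre of its underside, x along its long side.
- woodblock: Loose printing block of dark wood with light carved strokes on its upper face: 90 x 54 x 20 mm (x, y, z), 0.09 kg. Origin at the centre of its underside, x along its long side. It starts under the clamp, on the jig's plate (12 mm above the table).
- cork_pad: Loose pad, speckled cork on a thin wooden back, the smallest of the flat pieces: 76 x 46 x 14 mm (x, y, z), 0.04 kg. Origin at the centre of its underside, x along its long side.
- weight: Loose dark steel cylinder, 44 mm in diameter and 45 mm high, with a small brass stud (16 mm in diameter, 10 mm high) on top; about 0.5 kg. Origin at the centre of its underside, z along its axis.
- ink_tin: Bystander: closed metal ink tin, 72 mm in diameter, 48 mm high, standing beyond the work. Origin at the centre of its underside.
- ink_knife: Bystander: ink knife with a wooden handle lying flat beyond the work, 200 mm long. Origin under its middle, x along its length.
There are look-alikes about, which are no part of the job. There is more than one size of the stone; the job needs the smaller.

How it is judged:
By the outcome, as a careful person would: the job done as asked, in the order asked, and still so for the second after the job is handed in, with the robot touching nothing.
It also fails if it takes over 144 s, if anything falls off the work surface, if the arm or the gripper's body presses on something with over 40 N, if the wrist force passes 120 N, or if a joint passes its speed limit or range.

## Robot

A 7-joint arm with a two-finger parallel gripper is mounted at the origin on the work surface. World frame = base frame: x ahead of the robot, y to its left, z up, the work surface at z = 0. Lengths are in m, angles in rad, forces in N, time in s.
With the tool pointing down it reaches from about 0.4 to 0.875 m from the base axis. Payload 19.3 kg.
Tool frame: the origin (TCP) lies on the front face of the gripper's body, between the roots of the fingers; the fingertips stand 73 mm ahead of it and the grasp point (between the pads) lies 54 mm ahead of it; z points along the fingers, y is the direction in which the jaws open and shut (so a half turn about z gives the same grasp; the last joint's range is limited). The gripper opens to 85 mm and grips with 20 to 120 N. Pads are 22 mm wide; open, the fingers measure 114 mm over their backs; the gripper's body (76 mm by 85 mm) begins 54 mm behind the grasp point. The pads swing forward as they close: fully open they stand 13 mm farther back than shut.
Start: joints at [-1.322, 0.521, -0.036, 1.599, 0.021, 1.021, -0.113], TCP at [0.196, 0.593, 0.304] pointing down, gripper open.
Joint ranges: [-2.91, 2.91], [-0.3, 2.13], [-1.5, 1.42], [0.17, 2.43], [-1.26, 4.41], [0.16, 1.93], [-2.52, 2.52]. Speed limits (rad/s): [1.89, 1.89, 2.39, 2.39, 3.01, 3.01, 3.01].

## Interface

Orientations are given as [roll, pitch, yaw] about the fixed x, y, z axes, in that order (R = Rz(yaw) Ry(pitch) Rx(roll)).
In Python, from workcell import bot gives the robot as it stands.
- The arm moves only by the shell command python3 -m crank 'ROWS' [OPENING] [FORCE]. ROWS is a JSON object of lists of equal length, an entry for each row: "travel": the shift along the world's x, y, z in cm, a list of three; "rot": the turn, a rotation vector about the world's x, y, z in degrees, a list of three. A call has 1 to 8 rows; each row is the pose to reach, as a shift and turn from the pose commanded when the call began; what a row does not reach only later rows make up. A row lasts 1/10 s, in which the tool goes at most 50 mm and 8.59 degrees, less where a joint would pass 70% of its speed; a pose out of reach is approached as far as the arm can. A call with a gripper value outside its range is refused whole. OPENING is the opening, from -1 (shut) to 1 (fully open), so that 0 is half open, set as the call begins (- or left out, the last holds). The fingers move at their own pace and stop on an object; FORCE is the grip in N (left out, the last holds). Time passes only in rows, so rows that repeat a pose let the fingers close. It gives the time, the measured TCP pose, the force and the opening at its end, in the units of the state.
- bot.observe(): the state, without advancing time (a new reading comes with each control period).
- bot.grab_frame(name): name is "scene" or "top" or "wrist"; returns the picture (480x640x3 uint8, red, green, blue); there is no depth.
- bot.camera_model(name): a dict with "fx", "fy", "cx", "cy" (pixels), "k1" (the pictures are not rectified: a ray, as slopes to the right and down, at radius r is drawn at 1 + k1 r^2 times it, then the intrinsics apply), "R" (3x3) and "t" (3): a world point X has camera coordinates R X + t. Camera axes: x right, y down, z forward; pixel columns grow to the right and rows downward; lengths in m; the calibration is good to about 2 mm. A picture is of the moment at which its call begins: read the wrist's pose just before it. camera_model takes no time and is no camera call; for the wrist camera it gives the pose at the moment of the call.
- bot.job_done(): hands the job in, once; it reports no verdict.
Trained networks look in the newest picture that a camera, given by its name, has taken for a name from the list of things; names that differ only in an ending like _2 or _b are one class to them, and where a whole thing is asked for, a point or a joint stands for the part that bears it (a point fixed in the world has none). Each returns a list of dicts, best first, with "conf" (0 to 1); they miss things now and then, are a little off and sometimes report something else, mostly with a low value. They report only what shows in the picture. A call takes as long as a camera call. They do not tell look-alikes from the thing itself.
- bot.silhouettes(camera, thing): "pixels" (480x640 bool, what is visible of it) and "box" ([centre column, centre row, width, height] in pixels, round what is visible of it).
The state is a dict: "clock": time; "qpos": joint angles; "qd": joint speeds; "joint_efforts": joint torques, N m; "position": TCP position; "tool_rot": TCP orientation; "force": force on the tool from outside, world axes, zero at the start; "moment": the same for the moment, N m; "grip_width": finger opening in m.
Only numpy, scipy, OpenCV 4.12 (cv2) and the standard library are available. Lean on these libraries where they do the work, as an engineer would, in place of code of your own. Each camera call takes 0.05 s, during which the arm holds its last target.

## Working session

There is one attempt and no reset: what is moved stays moved. The work goes in short steps, Python scripts to look and compute and a shell command to move; the robot and the scene stay as the last step left them, time stands still between calls to the robot, and variables do not carry over. Pictures are saved under pics/ and viewed, and the job is handed in when it is done.

```bash
ls; mkdir -p pics; python3 - <<'E'
from workcell import bot
import cv2
print(bot.observe())
for n in ["scene","top","wrist"]:
    m=bot.camera_model(n); print(n,m)
    cv2.imwrite(f"pics/{n}0.png",bot.grab_frame(n)[:,:,::-1])
E
```

```text
pics
{'clock': 0.0, 'qpos': array([-1.3222524 ,  0.52206532, -0.0363183 ,  1.60003137,  0.02118372,
        1.02109315, -0.11278871]), 'qd': array([-0.00019256, -0.00063457,  0.00077177,  0.00049885, -0.00141679,
        0.00140607, -0.00150044]), 'joint_efforts': array([ 9.76547722e-05, -9.27123499e+01,  1.97983392e+00, -3.69912887e+01,
        1.78195559e-02,  8.49643489e-03,  2.15311928e-05]), 'position': array([0.19580669, 0.59325322, 0.30328544]), 'tool_rot': array([-3.14038238e+00,  7.79412915e-05,  2.82283411e+00]), 'force': array([ 0.51078327, -0.38704898,  0.46686969]), 'moment': array([-0.04570404,  0.03244374,  0.00827351]), 'grip_width': 0.08520183204655529}
scene {'fx': 469.6303556814619, 'fy': 469.6303556814619, 'cx': 312.5595346239239, 'cy': 235.6876773976119, 'k1': 0.025857338214806215, 'R': array([[ 0.45141422,  0.89227463,  0.00843666],
       [ 0.63819747, -0.31623617, -0.70192497],
       [-0.62364187,  0.32224317, -0.71220092]]), 't': array([-0.31566014, -0.29347276,  1.54952386])}
top {'fx': 610.1660246720476, 'fy': 610.1660246720476, 'cx': 322.927284509568, 'cy': 243.45181977942786, 'k1': -0.1871276122600986, 'R': array([[-0.03681095, -0.99932155,  0.00117951],
       [-0.97841551,  0.03580063, -0.20352248],
       [ 0.20334218, -0.00864591, -0.97906956]]), 't': array([0.06790736, 0.58635553, 1.27443452])}
wrist {'fx': 423.4454892278559, 'fy': 423.4454892278559, 'cx': 318.7869753650939, 'cy': 243.90041897954134, 'k1': 0.0006829056396735196, 'R': array([[ 0.31282739,  0.94980927, -0.00116797],
       [ 0.90883785, -0.2989754 ,  0.290908  ],
       [ 0.27595793, -0.09206549, -0.95675032]]), 't': array([-0.62429692, -0.03879482,  0.38040604])}
```

View pics/scene0.png

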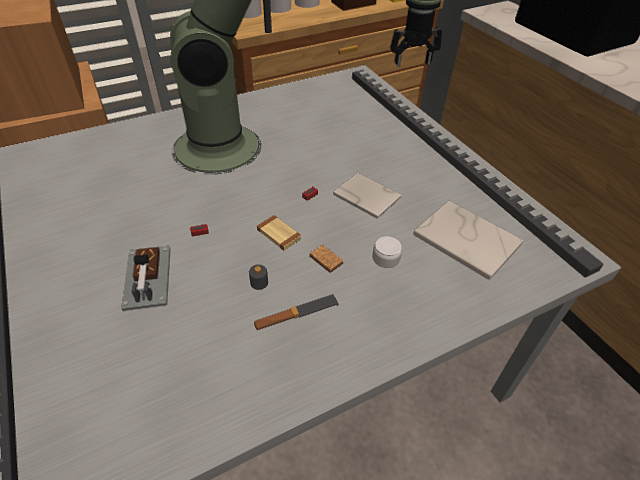

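View pics/top0.png

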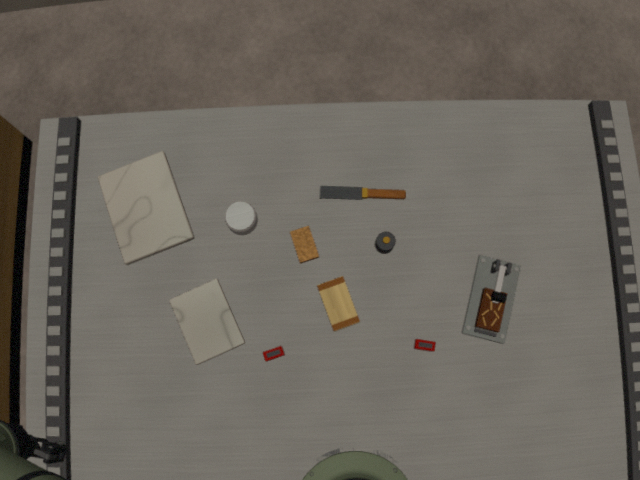

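View pics/wrist0.png

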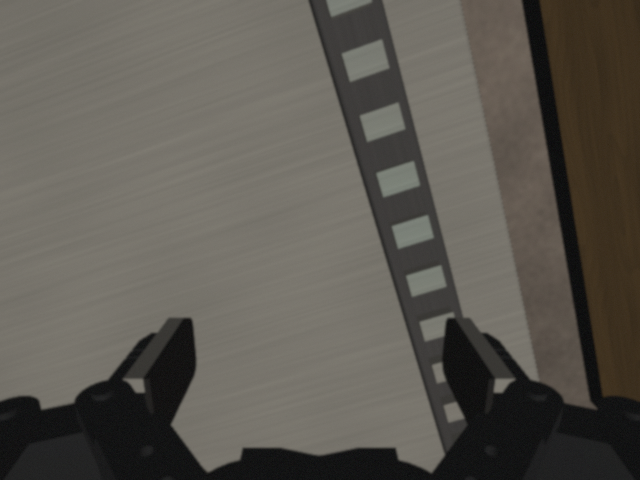

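```bash
cat > h.py <<'E'
import numpy as np, cv2
from scipy.optimize import minimize
from workcell import bot
def proj(m,X):
    X=np.atleast_2d(X); c=X@np.array(m["R"]).T+np.array(m["t"])
    s=c[:,:2]/c[:,2:]; r2=(s**2).sum(1,keepdims=True); s=s*(1+m["k1"]*r2)
    return s*[m["fx"],m["fy"]]+[m["cx"],m["cy"]]
def ray(m,u,v,z):
    d=np.array([(u-m["cx"])/m["fx"],(v-m["cy"])/m["fy"]]); s=d.copy()
    for _ in range(20): s=d/(1+m["k1"]*(s@s))
    R=np.array(m["R"]);t=np.array(m["t"]); o=-R.T@t; w=R.T@np.array([s[0],s[1],1])
    return o+w*(z-o[2])/w[2]
def box(l,w,h,z0=0,cx=0): return np.array([[cx+a*l/2,b*w/2,z0+c*h] for a in(-1,1) for b in(-1,1) for c in(0,1)])
def cyl(r,h,z0=0):
    a=np.arange(0,2*np.pi,.2); return np.array([[r*np.cos(t),r*np.sin(t),z0+c*h] for t in a for c in(0,1)])
M={"stone":box(.16,.12,.014),"board":box(.11,.062,.016),"cork_pad":box(.076,.046,.014),
 "weight":np.vstack([cyl(.022,.045),cyl(.008,.01,.045)]),"woodblock":box(.09,.054,.02),
 "jig":np.vstack([box(.185,.1,.012,0,.0275),box(.026,.036,.054,0,.097)]),"ink_tin":cyl(.036,.048)}
def tf(P,p): 
    c,s=np.cos(p[2]),np.sin(p[2]); return P@np.array([[c,s,0],[-s,c,0],[0,0,1]])+[p[0],p[1],p[3] if len(p)>3 else 0]
def fill(pts,S=4):
    im=np.zeros((480*S,640*S),np.uint8); hu=cv2.convexHull(np.float32(pts)); cv2.fillConvexPoly(im,np.int32(np.round((hu+.5)*S)),1); return im
def hull(mask):
    ct,_=cv2.findContours(mask.astype(np.uint8),cv2.RETR_EXTERNAL,cv2.CHAIN_APPROX_NONE)
    c=max(ct,key=cv2.contourArea)[:,0]; c=np.vstack([c+[dx,dy] for dx in(-.5,.5) for dy in(-.5,.5)])
    return cv2.convexHull(np.float32(c))[:,0]
def fit(name,obs,p0,z=0,yawfix=False):
    """obs: list of (model,mask)"""
    Hs=[]
    for m,k in obs:
        hh=hull(k); im=fill(hh); x0=max(0,int(hh[:,0].min()-25)*4);x1=int(hh[:,0].max()+25)*4;y0=max(0,int(hh[:,1].min()-25)*4);y1=int(hh[:,1].max()+25)*4
        Hs.append((m,im[y0:y1,x0:x1],(slice(y0,y1),slice(x0,x1))))
    def cost(p):
        J=0
        for m,im,sl in Hs:
            g=fill(proj(m,tf(M[name],[p[0],p[1],p[2]/5,z])))[sl]
            J+=1-(g&im).sum()/max(1,(g|im).sum())
        return J/len(Hs)
    best=None
    for y in ([p0[2]] if p0[2] is not None else np.arange(0,np.pi,np.pi/6)):
        x=np.array([p0[0],p0[1],y*5])
        r=minimize(cost,x,method="Nelder-Mead",options=dict(initial_simplex=[x,x+[.01,0,0],x+[0,.01,0],x+[0,0,1.]],xatol=1e-4,fatol=1e-4,maxiter=120))
        if best is None or r.fun<best.fun: best=r
    return [best.x[0],best.x[1],best.x[2]/5],1-best.fun
E
cat > f1.py <<'E'
from h import *
import pickle
ob={}
cam={}
for c in("top","scene"):
    bot.grab_frame(c); cam[c]=bot.camera_model(c)
    for n in ("stone","board","cork_pad","weight","woodblock","jig","ink_tin","ink_knife","clamp_grip"):
        ob[c,n]=bot.silhouettes(c,n)
        print(c,n,[(round(d["conf"],2),np.round(d["box"]).astype(int).tolist()) for d in ob[c,n]])
pickle.dump((cam,ob),open("ob.pkl","wb"))
print(bot.observe()["clock"])
E
python3 f1.py
```

```text
top stone [(0.92, [206, 325, 76, 84])]
top board [(0.93, [339, 305, 40, 52])]
top cork_pad [(0.71, [307, 247, 29, 40]), (0.43, [501, 284, 13, 32]), (0.24, [492, 301, 63, 89]), (0.18, [244, 219, 38, 34])]
top weight [(0.83, [386, 241, 18, 24])]
top woodblock [(0.6, [487, 309, 32, 46])]
top jig [(0.9, [490, 301, 62, 80])]
top ink_tin [(0.59, [243, 218, 38, 31])]
top ink_knife [(0.58, [361, 194, 85, 14])]
top clamp_grip [(0.73, [500, 284, 17, 36])]
scene stone [(0.78, [467, 240, 108, 72]), (0.69, [368, 196, 68, 46])]
scene board [(0.79, [280, 234, 47, 32]), (0.49, [367, 197, 68, 48])]
scene cork_pad [(0.64, [325, 259, 32, 26]), (0.54, [141, 273, 17, 38])]
scene weight [(0.87, [257, 275, 21, 24])]
scene woodblock [(0.82, [147, 264, 30, 35]), (0.6, [325, 259, 29, 26])]
scene jig [(0.78, [146, 280, 51, 64])]
scene ink_tin [(0.59, [386, 251, 32, 31])]
scene ink_knife [(0.92, [296, 308, 83, 30]), (0.63, [279, 233, 47, 34])]
scene clamp_grip [(0.82, [142, 270, 15, 35])]
1.15
```

```bash
cat > f2.py <<'E'
from h import *
import pickle
cam,ob=pickle.load(open("ob.pkl","rb"))
px={"stone":(207,322,1),"board":(339,305,0),"cork_pad":(305,245,0),"weight":(386,241,0),"ink_tin":(241,217,0),"jig":(490,300,0)}
for n,(u,v,i) in px.items():
    w=ray(cam["top"],u,v,0); 
    yaw0=None if n not in("weight","ink_tin") else 0
    a=(cam["top"],ob["top",n][0]["pixels"]); b=(cam["scene"],ob["scene",n][i]["pixels"])
    for o in ([a],[b],[a,b]):
        p,q=fit(n,o,[w[0],w[1],yaw0]); print(n,np.round(p[:2],4),round(np.degrees(p[2])%360,1),round(q,3))
E
python3 f2.py
```

```text
stone [0.4315 0.3127] 22.1 0.977
stone [0.4321 0.3119] 23.1 0.966
stone [0.4319 0.3126] 202.2 0.97
board [0.4602 0.018 ] 18.3 0.95
board [0.4612 0.0178] 16.5 0.95
board [0.4606 0.0179] 17.3 0.946
cork_pad [0.5992 0.0904] 17.3 0.878
cork_pad [0.5996 0.0877] 16.6 0.941
cork_pad [0.5995 0.0882] 197.3 0.905
weight [ 0.5931 -0.0917] 0.7 0.939
weight [ 0.5928 -0.0935] 10.9 0.97
weight [ 0.5933 -0.0933] 4.4 0.946
ink_tin [0.6601 0.2284] 18.2 0.909
ink_tin [0.6626 0.2292] 17.9 0.901
ink_tin [0.6613 0.229 ] 19.0 0.903
jig [ 0.4308 -0.3231] 342.9 0.979
jig [ 0.4302 -0.3245] 343.3 0.947
jig [ 0.4309 -0.3232] 343.0 0.962
```

```bash
python3 -m crank '{"travel":[[2,-4,0],[4,-8,0],[6,-12,0],[8,-16,0],[10,-20,0],[13,-24,0],[15,-28,0],[17,-32,0]],"rot":[[0,0,4],[0,0,8],[0,0,12],[0,0,16],[0,0,20],[0,0,24],[0,0,28],[0,0,32]]}' 1; python3 -m crank '{"travel":[[2,-4,0],[4,-8,0],[6,-12,0],[8,-16,0],[9,-20,0],[9.5,-25.5,-3],[9.5,-25.5,-5],[9.5,-25.5,-5]],"rot":[[0,0,1],[0,0,3.6],[0,0,3.6],[0,0,3.6],[0,0,3.6],[0,0,3.6],[0,0,3.6],[0,0,3.6]]}' 1;  python3 -c "
from workcell import bot
print(bot.observe())"
```

```text
clock: 1.95
position: [0.3666, 0.2717, 0.3041]
tool_rot: [3.141, 0.0, -2.899]
force: [1.1, -0.2, 0.1]
grip_width: 0.0853
clock: 2.75
position: [0.4599, 0.0165, 0.2518]
tool_rot: [3.142, -0.004, -2.842]
force: [-0.6, 0.8, 0.5]
grip_width: 0.0855
{'clock': 2.75, 'qpos': array([-0.2173081 ,  0.3395279 ,  0.06495291,  2.07303966, -0.03150291,
        0.73371848,  1.73738608]), 'qd': array([-0.04811148, -0.04530354, -0.03011514, -0.04927661,  0.00138649,
        0.07624549, -0.04441146]), 'joint_efforts': array([ 3.61978881e+00, -6.34206605e+01,  4.49639931e+00, -2.77513772e+01,
        3.05010192e-02, -1.87735207e+00,  1.16043516e+00]), 'position': array([0.45991428, 0.01646668, 0.25181371]), 'tool_rot': array([ 3.14157251, -0.00381955, -2.84243035]), 'force': array([-0.63901332,  0.77356056,  0.54244747]), 'moment': array([ 0.01159632,  0.02433949, -0.02349286]), 'grip_width': 0.08550320499992493}
```

Good tracking. Now the wrist view.

```bash
cat > w.py <<'E'
from h import *
import sys
# python w.py name x y yawdeg z tag
n,x,y,yaw,z,tag=sys.argv[1],float(sys.argv[2]),float(sys.argv[3]),np.radians(float(sys.argv[4])),float(sys.argv[5]),sys.argv[6]
o=bot.observe(); m=bot.camera_model("wrist"); f=bot.grab_frame("wrist")
S=bot.silhouettes("wrist",n.split("#")[0]); n=n.split("#")[0]
im=f[:,:,::-1].copy()
if len(S)>0:
    print([(round(d["conf"],2),np.round(d["box"]).astype(int).tolist()) for d in S])
    p,q=fit(n,[(m,S[0]["pixels"])],[x,y,yaw],z); print("fit",np.round(p[:2],4),round(np.degrees(p[2]),2),"iou",round(q,3))
    cv2.polylines(im,[np.int32(cv2.convexHull(np.float32(proj(m,tf(M[n],[*p,z])))))],True,(0,255,0),1)
    ct,_=cv2.findContours(S[0]["pixels"].astype(np.uint8),0,1); cv2.drawContours(im,ct,-1,(0,0,255),1)
cv2.polylines(im,[np.int32(cv2.convexHull(np.float32(proj(m,tf(M[n],[x,y,yaw,z])))))],True,(255,0,0),1)
cv2.imwrite(f"pics/{tag}.png",im)
print(np.round(o["position"],4),np.round(np.degrees(o["tool_rot"]),2),o["clock"])
E
python3 w.py board .4606 .0179 17.3 0 wb1
```

```text
[(0.76, [320, 219, 86, 143])]
fit [0.4606 0.0175] 17.96 iou 0.982
[0.4599 0.0165 0.2518] [ 180.     -0.22 -162.86] 2.75
```

View pics/wb1.png

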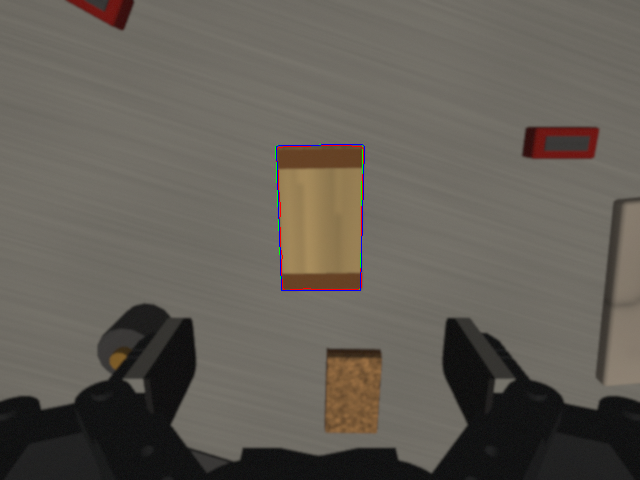

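```bash
python3 -m crank '{"travel":[[0,-0.05,-4],[0,-0.05,-8],[0,-0.05,-12],[0,-0.05,-15],[0,-0.05,-17],[0,-0.05,-18.1],[0,-0.05,-18.1],[0,-0.05,-18.1]],"rot":[[0,0,0.4],[0,0,0.4],[0,0,0.4],[0,0,0.4],[0,0,0.4],[0,0,0.4],[0,0,0.4],[0,0,0.4]]}' 1;  python3 -m crank '{"travel":[[0,0,0],[0,0,0],[0,0,0],[0,0,0],[0,0,0],[0,0,0],[0,0,0],[0,0,0]],"rot":[[0,0,0],[0,0,0],[0,0,0],[0,0,0],[0,0,0],[0,0,0],[0,0,0],[0,0,0]]}' -1 40
```

```text
clock: 3.65
position: [0.4615, 0.0185, 0.0739]
tool_rot: [-3.141, 0.001, -2.831]
force: [0.3, -0.4, 0.6]
grip_width: 0.0853
clock: 4.45
position: [0.4615, 0.0182, 0.074]
tool_rot: [-3.141, 0.002, -2.832]
force: [-2.7, 0.7, 15.9]
grip_width: 0.0615
```

```bash
python3 -m crank '{"travel":[[0,0,2],[0,0,4],[0,0,7],[0,0,11],[0,0,14],[0,0,14],[0,0,14]],"rot":[[0,0,0],[0,0,0],[0,0,0],[0,0,0],[0,0,0],[0,0,0],[0,0,0]]}'; python3 w.py board .4606 .0177 17.7 .145 wb2
```

```text
clock: 5.15
position: [0.461, 0.0181, 0.2135]
tool_rot: [-3.141, 0.002, -2.832]
force: [0.5, -0.4, -1.7]
grip_width: 0.0606
[(0.83, [319, 315, 206, 285])]
fit [0.4599 0.017 ] 17.83 iou 0.921
[0.461  0.0181 0.2135] [-1.7999e+02  1.1000e-01 -1.6227e+02] 5.15
```

View pics/wb2.png

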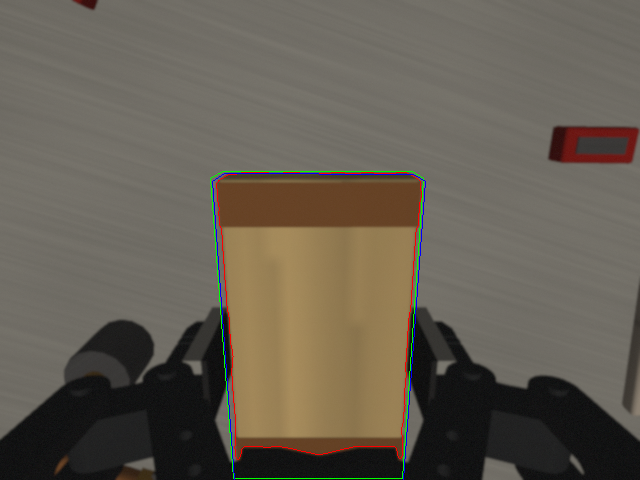

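```bash
python3 -m crank '{"travel":[[1,3,3],[2,7,6],[3,12,9],[5,17,9],[6,22,9],[8,27,9],[9,32,9],[9,34.3,9]],"rot":[[0,0,0],[0,0,1],[0,0,2],[0,0,3],[0,0,4],[0,0,4.5],[0,0,4.5],[0,0,4.5]]}'; python3 -m crank '{"travel":[[0,0,0],[0,0,0]],"rot":[[0,0,0],[0,0,0]]}'; python3 w.py stone .4318 .3125 22.3 0 ws1
```

```text
clock: 6.05
position: [0.551, 0.3634, 0.3008]
tool_rot: [-3.141, -0.002, -2.753]
force: [0.4, -0.1, -1.0]
grip_width: 0.0609
clock: 6.25
position: [0.5503, 0.3615, 0.3007]
tool_rot: [-3.141, -0.003, -2.752]
force: [0.1, -0.9, -1.3]
grip_width: 0.0604
[(0.97, [322, 75, 160, 149]), (0.95, [428, 367, 55, 187])]
fit [0.4312 0.3129] 22.52 iou 0.988
[0.5503 0.3615 0.3007] [-1.7995e+02 -1.7000e-01 -1.5769e+02] 6.25
```

View pics/ws1.png

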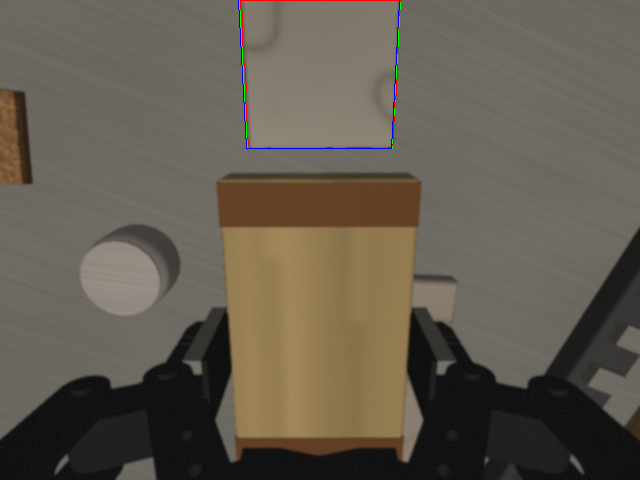

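```bash
python3 -m crank '{"travel":[[-4,-1.6,-2],[-8,-3.2,-5],[-11.75,-4.8,-9],[-11.75,-4.8,-13],[-11.75,-4.8,-16.5],[-11.75,-4.8,-19],[-11.75,-4.8,-19.5],[-11.75,-4.8,-19.5]],"rot":[[0,0,0.1],[0,0,0.1],[0,0,0.1],[0,0,0.1],[0,0,0.1],[0,0,0.1],[0,0,0.1],[0,0,0.1]]}'; python3 -m crank '{"travel":[[0,0,0],[0,0,0]],"rot":[[0,0,0],[0,0,0]]}'; python3 w.py board .4316 .3127 22.4 .03 ws2
```

```text
clock: 7.15
position: [0.4336, 0.3121, 0.1079]
tool_rot: [-3.141, -0.001, -2.753]
force: [-0.5, -0.4, -1.0]
grip_width: 0.0605
clock: 7.35
position: [0.434, 0.3132, 0.1093]
tool_rot: [3.141, 0.002, -2.752]
force: [0.8, 0.2, -1.4]
grip_width: 0.0607
[(0.97, [320, 313, 201, 284])]
fit [0.434  0.3122] 22.08 iou 0.945
[0.434  0.3132 0.1093] [ 1.7997e+02  1.1000e-01 -1.5769e+02] 7.35
```

View pics/ws2.png

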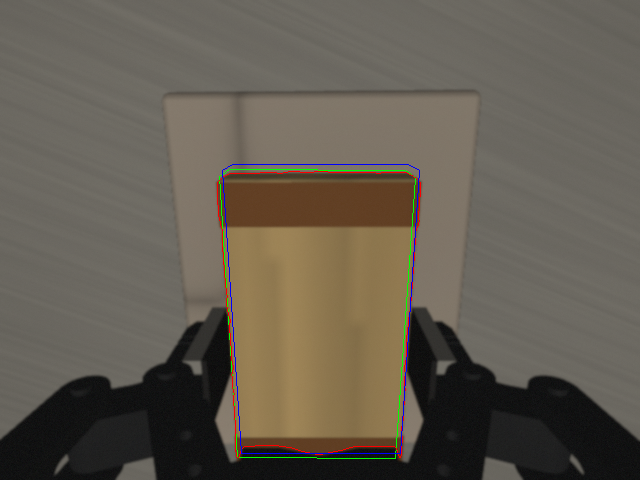

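```bash
python3 -m crank '{"travel":[[-0.2,0.07,-0.5],[-0.2,0.07,-1],[-0.2,0.07,-1.5],[-0.2,0.07,-1.8],[-0.2,0.07,-2],[-0.2,0.07,-2.1],[-0.2,0.07,-2.1],[-0.2,0.07,-2.1]],"rot":[[0,0,0.2],[0,0,0.2],[0,0,0.2],[0,0,0.2],[0,0,0.2],[0,0,0.2],[0,0,0.2],[0,0,0.2]]}'
```

```text
clock: 8.25
position: [0.4312, 0.3136, 0.0881]
tool_rot: [-3.142, -0.0, -2.748]
force: [-10.7, -6.9, 34.8]
grip_width: 0.0604
```

```bash
python3 -m crank '{"travel":[[0,0,0.1],[0,0,0.1]],"rot":[[0,0,0],[0,0,0]]}'; python3 -m crank '{"travel":[[0,0,0],[0,0,0],[0,0,0],[0,0,0],[0,0,0],[0,0,0]],"rot":[[0,0,0],[0,0,0],[0,0,0],[0,0,0],[0,0,0],[0,0,0]]}' 1;  python3 -m crank '{"travel":[[0,0,3],[0,0,8],[0,0,13],[0,0,18],[0,0,20],[0,0,20]],"rot":[[0,0,0],[0,0,0],[0,0,0],[0,0,0],[0,0,0],[0,0,0]]}'; python3 w.py board .4316 .3127 22.4 .014 ws3;python3 w.py stone .4316 .3127 22.4 0 ws4
```

```text
clock: 8.45
position: [0.4315, 0.3137, 0.0882]
tool_rot: [3.142, 0.0, -2.748]
force: [-2.9, -1.4, 14.7]
grip_width: 0.0605
clock: 9.05
position: [0.4314, 0.3137, 0.0878]
tool_rot: [-3.142, -0.0, -2.748]
force: [-0.9, 0.9, -0.0]
grip_width: 0.0852
clock: 9.65
position: [0.4322, 0.3143, 0.2911]
tool_rot: [3.14, 0.005, -2.749]
force: [0.0, -0.1, 0.3]
grip_width: 0.085
[(0.82, [317, 204, 81, 136])]
fit [0.4297 0.3128] 22.43 iou 0.958
[0.4322 0.3143 0.2911] [ 179.9     0.29 -157.48] 9.65
[(0.96, [322, 200, 151, 191]), (0.83, [358, 431, 177, 80])]
fit [0.4304 0.3128] 22.73 iou 0.994
[0.4313 0.3136 0.2878] [ 1.8000e+02  2.0000e-02 -1.5746e+02] 9.75
```

View pics/ws3.png

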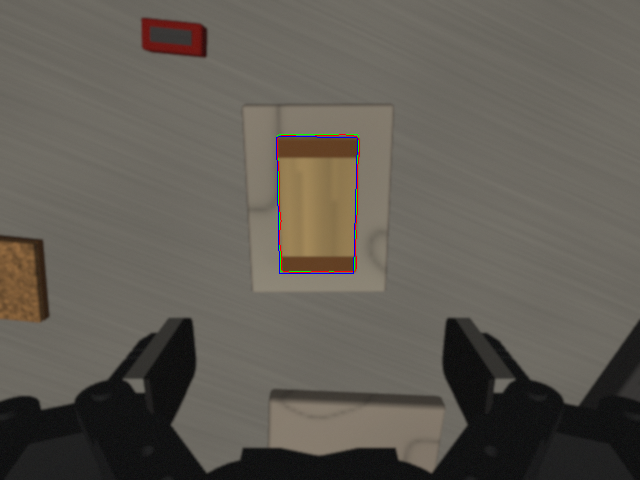

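```bash
python3 -m crank '{"travel":[[1,-4,0],[2,-8,0],[3,-12,0],[4,-16,0],[5,-20,0],[5,-24.5,0],[5,-29,0],[5,-33,0]],"rot":[[0,0,-2.5],[0,0,-5],[0,0,-7.5],[0,0,-10],[0,0,-12.5],[0,0,-15],[0,0,-17.5],[0,0,-20]]}' 1; python3 -m crank '{"travel":[[0,-4,0],[0,-8,0],[-1,-12,0],[-2,-16,0],[-3,-20,0],[-3,-24.5,0],[-2.8,-29,0],[-2.8,-31.3,0]],"rot":[[0,0,-2.5],[0,0,-5],[0,0,-7.5],[0,0,-10],[0,0,-12.5],[0,0,-15],[0,0,-17.5],[0,0,-19.5]]}' 1;python3 -m crank '{"travel":[[0,0,0],[0,0,0]],"rot":[[0,0,0],[0,0,0]]}'; python3 w.py jig .4309 -.3232 -17 0 wj1;
```

```text
clock: 10.65
position: [0.4807, -0.0185, 0.2868]
tool_rot: [-3.141, -0.002, -3.1]
force: [1.7, -0.1, -0.6]
grip_width: 0.0849
clock: 11.45
position: [0.4523, -0.3327, 0.2866]
tool_rot: [-3.14, -0.002, 2.841]
force: [0.1, 0.7, -0.7]
grip_width: 0.0853
clock: 11.65
position: [0.453, -0.3292, 0.2865]
tool_rot: [3.141, -0.002, 2.845]
force: [-0.3, 0.7, -0.4]
grip_width: 0.0856
[(0.89, [320, 214, 132, 232])]
fit [ 0.4295 -0.3233] -17.22 iou 0.977
[ 0.453  -0.3292  0.2865] [ 1.7999e+02 -1.4000e-01  1.6301e+02] 11.65
```

View pics/wj1.png

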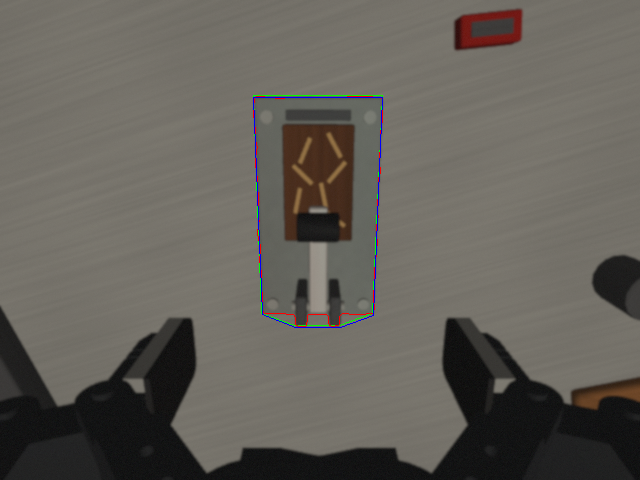

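```bash
python3 -m crank '{"travel":[[0.1,-0.15,-4],[0.1,-0.15,-8],[0.1,-0.15,-12],[0.1,-0.15,-14.5],[0.1,-0.15,-16],[0.1,-0.15,-16.8],[0.1,-0.15,-16.8],[0.1,-0.15,-16.8]],"rot":[[0,0,0],[0,0,0],[0,0,0],[0,0,0],[0,0,0],[0,0,0],[0,0,0],[0,0,0]]}' 1; python3 w.py jig .4303 -.3233 -17.1 0 wj2;
```

```text
clock: 12.55
position: [0.4549, -0.331, 0.1209]
tool_rot: [-3.141, 0.001, 2.846]
force: [0.0, -0.7, 0.1]
grip_width: 0.0854
[(0.62, [322, 263, 253, 389])]
fit [ 0.43   -0.3234] -17.18 iou 0.946
[ 0.4549 -0.331   0.1209] [-1.7998e+02  8.0000e-02  1.6305e+02] 12.55
```

View pics/wj2.png

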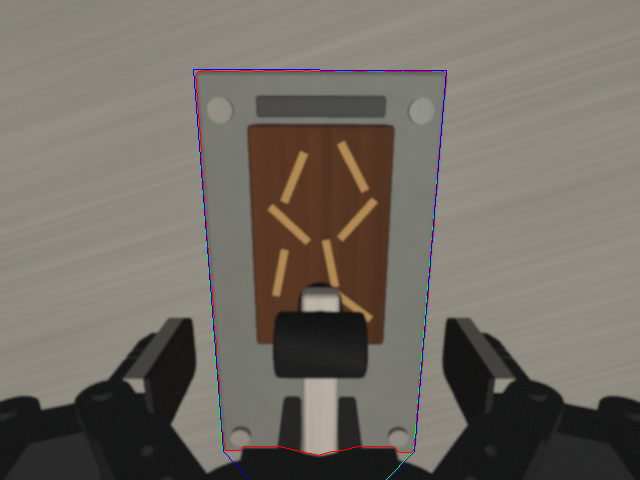

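```bash
python3 -m crank '{"travel":[[-0.05,0,-0.2],[-0.05,0,-0.25],[-0.05,0,-0.25],[-0.05,0,-0.25],[-0.05,0,-0.25],[-0.05,0,-0.25],[-0.05,0,-0.25],[-0.05,0,-0.25]],"rot":[[0,0,0],[0,0,0],[0,0,0],[0,0,0],[0,0,0],[0,0,0],[0,0,0],[0,0,0]]}' -1 30;  python3 -m crank '{"travel":[[0,0,0],[0,0,0],[0,0,0]],"rot":[[0,0,0],[0,0,0],[0,0,0]]}'
python3 - <<'E'
import numpy as np
c,s=np.cos(np.radians(-17.1)),np.sin(np.radians(-17.1))
for th in np.arange(0,1.81,.1):
    a=np.arctan2(20,-70)-th; R=72.8
    dx=(R*np.cos(a)+70)/10; dz=(R*np.sin(a)-20)/10
    print(round(th,2),np.round([dx*c,dx*s,dz],2))
E
```

```text
clock: 13.45
position: [0.4541, -0.3304, 0.1176]
tool_rot: [3.141, -0.0, 2.846]
force: [-0.6, 3.5, 5.1]
grip_width: 0.0294
clock: 13.75
position: [0.454, -0.3304, 0.1176]
tool_rot: [3.141, -0.0, 2.846]
force: [0.5, 3.9, 5.0]
grip_width: 0.0294
0.0 [ 0. -0. -0.]
0.1 [ 0.22 -0.07  0.69]
0.2 [ 0.51 -0.16  1.35]
0.3 [ 0.86 -0.27  1.98]
0.4 [ 1.27 -0.39  2.57]
0.5 [ 1.74 -0.53  3.11]
0.6 [ 2.25 -0.69  3.6 ]
0.7 [ 2.8  -0.86  4.04]
0.8 [ 3.4  -1.05  4.41]
0.9 [ 4.03 -1.24  4.73]
1.0 [ 4.68 -1.44  4.97]
1.1 [ 5.36 -1.65  5.15]
1.2 [ 6.05 -1.86  5.25]
1.3 [ 6.74 -2.07  5.28]
1.4 [ 7.44 -2.29  5.24]
1.5 [ 8.12 -2.5   5.12]
1.6 [ 8.8  -2.71  4.94]
1.7 [ 9.45 -2.91  4.68]
1.8 [10.07 -3.1   4.36]
```

```bash
python3 -m crank '{"travel":[[0.22,-0.07,0.69],[0.51,-0.16,1.35],[0.86,-0.27,1.98],[1.27,-0.39,2.57],[1.74,-0.53,3.11],[2.25,-0.69,3.6],[2.8,-0.86,4.04],[3.4,-1.05,4.41]],"rot":[[0,0,0],[0,0,0],[0,0,0],[0,0,0],[0,0,0],[0,0,0],[0,0,0],[0,0,0]]}'
```

```text
clock: 14.55
position: [0.4878, -0.3409, 0.1619]
tool_rot: [3.141, -0.002, 2.846]
force: [-3.1, 5.8, -5.2]
grip_width: 0.0295
```

Next from theta 0.8 to 1.6 (differences from the table).

```bash
python3 -m crank '{"travel":[[0.63,-0.19,0.32],[1.28,-0.39,0.56],[1.96,-0.6,0.74],[2.65,-0.81,0.84],[3.34,-1.02,0.87],[4.04,-1.24,0.83],[4.72,-1.45,0.71],[5.4,-1.66,0.53]],"rot":[[0,0,0],[0,0,0],[0,0,0],[0,0,0],[0,0,0],[0,0,0],[0,0,0],[0,0,0]]}'; python3 -m crank '{"travel":[[0.3,-0.1,-0.13],[0.3,-0.1,-0.13],[0.3,-0.1,-0.13]],"rot":[[0,0,0],[0,0,0],[0,0,0]]}';python3 w.py jig .4303 -.3233 -17.1 0 wj3;
```

```text
clock: 15.35
position: [0.5427, -0.3578, 0.1678]
tool_rot: [3.141, 0.001, 2.846]
force: [-1.7, 5.4, 2.1]
grip_width: 0.0296
clock: 15.65
position: [0.546, -0.3588, 0.1666]
tool_rot: [3.141, 0.002, 2.846]
force: [2.4, 5.1, 4.4]
grip_width: 0.0295
[(0.89, [321, 185, 208, 367])]
fit [ 0.4839 -0.3397] -16.99 iou 0.948
[ 0.546  -0.3588  0.1666] [1.7999e+02 1.2000e-01 1.6306e+02] 15.65
```

View pics/wj3.png

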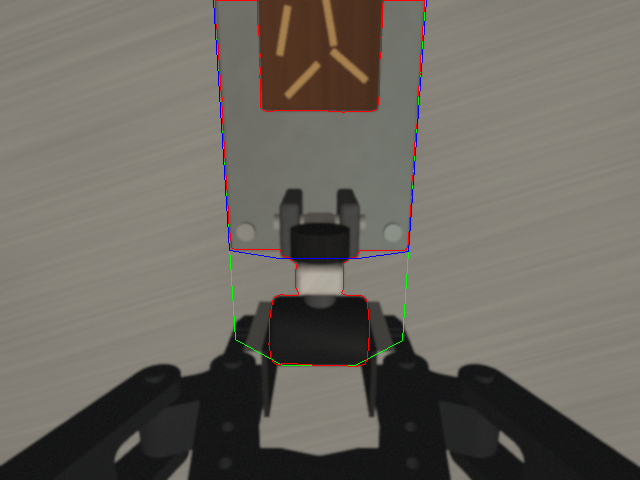

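```bash
python3 -m crank '{"travel":[[0,0,0],[0,0,0],[0,0,0],[0,0,0],[0,0,0]],"rot":[[0,0,0],[0,0,0],[0,0,0],[0,0,0],[0,0,0]]}' 1 ; python3 -m crank '{"travel":[[0,0,3],[0,0,7],[0,0,11],[-4,1.2,13],[-8,2.4,13],[-11,3.4,13],[-11,3.4,13],[-11,3.4,13]],"rot":[[0,0,0],[0,0,0],[0,0,0],[0,0,0],[0,0,0],[0,0,0],[0,0,0],[0,0,0]]}';python3 w.py woodblock .4303 -.3233 -17.1 0.012 wj4;
```

```text
clock: 16.25
position: [0.5449, -0.359, 0.1655]
tool_rot: [-3.141, 0.0, 2.845]
force: [0.1, -0.3, 0.3]
grip_width: 0.0853
clock: 17.05
position: [0.435, -0.325, 0.296]
tool_rot: [3.142, 0.001, 2.845]
force: [0.7, 0.0, 0.5]
grip_width: 0.0857
[(0.8, [320, 202, 72, 108])]
fit [ 0.4301 -0.3231] -16.96 iou 0.979
[ 0.435 -0.325  0.296] [1.8000e+02 6.0000e-02 1.6302e+02] 17.05
```

View pics/wj4.png

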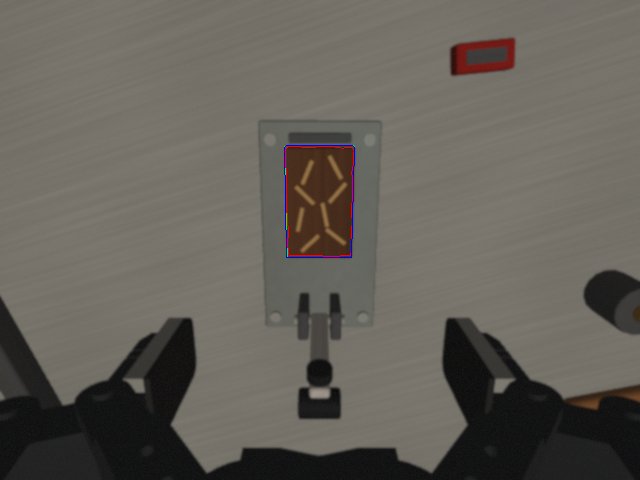

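```bash
python3 -m crank '{"travel":[[-0.4,0.17,-4],[-0.4,0.17,-8],[-0.4,0.17,-12],[-0.4,0.17,-16],[-0.4,0.17,-19],[-0.4,0.17,-20.5],[-0.4,0.17,-20.9],[-0.4,0.17,-20.9]],"rot":[[0,0,0],[0,0,0],[0,0,0],[0,0,0],[0,0,0],[0,0,0],[0,0,0],[0,0,0]]}' 1 ; python3 -m crank '{"travel":[[0,0,0],[0,0,0],[0,0,0],[0,0,0],[0,0,0],[0,0,0],[0,0,0],[0,0,0]],"rot":[[0,0,0],[0,0,0],[0,0,0],[0,0,0],[0,0,0],[0,0,0],[0,0,0],[0,0,0]]}' -1 40
```

```text
clock: 17.95
position: [0.4312, -0.3235, 0.0867]
tool_rot: [-3.141, 0.0, 2.845]
force: [-0.7, -0.9, 0.5]
grip_width: 0.0853
clock: 18.75
position: [0.4314, -0.3234, 0.0877]
tool_rot: [-3.141, 0.002, 2.845]
force: [-1.4, 1.2, 10.9]
grip_width: 0.0532
```

```bash
python3 -m crank '{"travel":[[0,0,2],[0,0,5],[0,0,9],[0,0,13],[0,0,17],[0,0,19],[0,0,19]],"rot":[[0,0,0],[0,0,0],[0,0,0],[0,0,0],[0,0,0],[0,0,0],[0,0,0]]}'; python3 -m crank '{"travel":[[1,4,0],[2,8,0],[3,12,0],[4,16,0],[5,20,0],[5,24,0],[5,28,0],[5,32,0]],"rot":[[0,0,2.5],[0,0,5],[0,0,7.5],[0,0,10],[0,0,12.5],[0,0,15],[0,0,17.5],[0,0,20]]}'; python3 -m crank '{"travel":[[0,4,0],[0,8,0],[-1,12,0],[-2,16,0],[-3,20,0],[-4,24,0],[-5,28,0],[-5,31.7,0]],"rot":[[0,0,2.5],[0,0,5],[0,0,7.5],[0,0,10],[0,0,12.5],[0,0,15],[0,0,17.5],[0,0,19.5]]}';python3 -m crank '{"travel":[[0,0,-4],[0,0,-8],[0,0,-12],[0,0,-14],[0,0,-14],[0,0,-14]],"rot":[[0,0,0],[0,0,0],[0,0,0],[0,0,0],[0,0,0],[0,0,0]]}';python3 w.py woodblock .4304 .3128 22.4 0.060 wk1
```

```text
clock: 19.45
position: [0.4317, -0.3237, 0.2799]
tool_rot: [-3.141, 0.006, 2.845]
force: [-0.2, 0.1, -1.5]
grip_width: 0.0529
clock: 20.25
position: [0.4803, -0.0015, 0.2761]
tool_rot: [3.142, -0.0, -3.087]
force: [1.2, -0.5, -0.9]
grip_width: 0.0532
clock: 21.05
position: [0.4292, 0.3156, 0.2761]
tool_rot: [3.141, -0.001, -2.745]
force: [0.2, -1.2, -0.6]
grip_width: 0.0534
clock: 21.65
position: [0.4309, 0.3137, 0.1368]
tool_rot: [-3.141, -0.0, -2.748]
force: [-0.3, 1.2, -0.3]
grip_width: 0.0528
[(0.92, [319, 325, 173, 248])]
fit [0.43  0.313] 22.37 iou 0.984
[0.4309 0.3137 0.1368] [-1.7999e+02 -2.0000e-02 -1.5747e+02] 21.65
```

View pics/wk1.png

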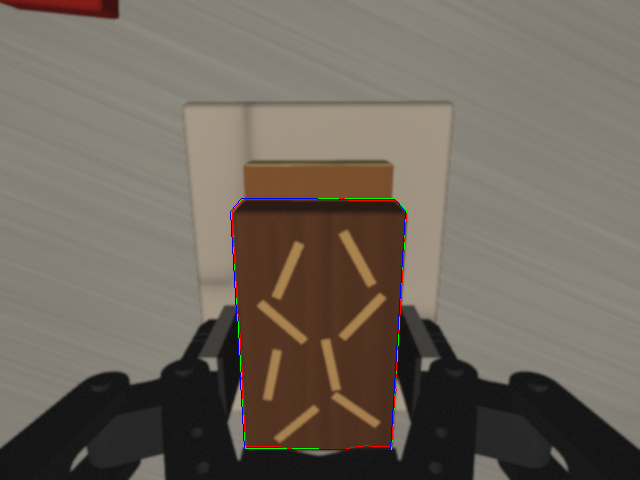

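```bash
python3 -m crank '{"travel":[[0,0,-1],[0,0,-1.8],[0,0,-2.4],[0,0,-2.8],[0,0,-3],[0,0,-3.1],[0,0,-3.1]],"rot":[[0,0,0],[0,0,0],[0,0,0],[0,0,0],[0,0,0],[0,0,0],[0,0,0]]}'
```

```text
clock: 22.45
position: [0.4308, 0.3137, 0.1058]
tool_rot: [-3.141, -0.0, -2.748]
force: [-3.0, -2.6, 7.8]
grip_width: 0.0528
```

Contact at 8 N, at the expected height. Release and check.

```bash
python3 -m crank '{"travel":[[0,0,0],[0,0,0],[0,0,0],[0,0,0],[0,0,0],[0,0,0]],"rot":[[0,0,0],[0,0,0],[0,0,0],[0,0,0],[0,0,0],[0,0,0]]}' 1;  python3 -m crank '{"travel":[[0,0,3],[0,0,8],[0,0,13],[0,0,18],[0,0,18],[0,0,18],[0,0,18]],"rot":[[0,0,0],[0,0,0],[0,0,0],[0,0,0],[0,0,0],[0,0,0],[0,0,0]]}'; python3 w.py woodblock .4304 .3128 22.4 .030 wk2;python3 w.py board .4304 .3128 22.4 0.014 wk3; python3 w.py stone .4304 .3128 22.4 0.0 wk4
```

```text
clock: 23.05
position: [0.4309, 0.3138, 0.1055]
tool_rot: [-3.142, 0.0, -2.748]
force: [0.2, 0.1, -0.1]
grip_width: 0.0852
clock: 23.75
position: [0.4306, 0.3136, 0.2847]
tool_rot: [-3.141, -0.001, -2.748]
force: [-0.1, 0.1, -0.7]
grip_width: 0.0853
[(0.58, [319, 213, 74, 118])]
fit [0.4292 0.3126] 22.67 iou 0.977
[0.4306 0.3136 0.2847] [-1.7998e+02 -7.0000e-02 -1.5747e+02] 23.75
[(0.69, [320, 211, 80, 139])]
fit [0.431  0.3128] 22.73 iou 0.983
[0.4306 0.3135 0.2843] [-1.7996e+02 -1.1000e-01 -1.5746e+02] 23.85
[(0.84, [356, 435, 178, 75]), (0.55, [320, 203, 155, 192])]
fit [0.4304 0.3128] 22.4 iou 0.0
[0.4307 0.3136 0.2845] [-1.7997e+02 -9.0000e-02 -1.5747e+02] 23.95
```

View pics/wk2.png

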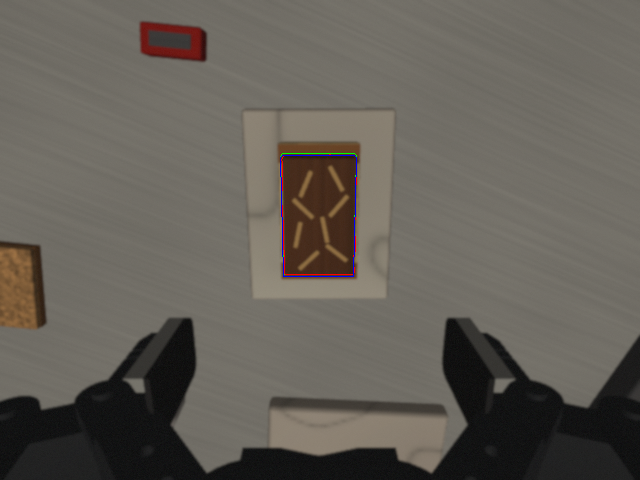

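```bash
python3 -m crank '{"travel":[[3,-3,0],[6,-6.5,0],[9,-10,0],[12,-14,0],[15,-18,0],[16.9,-22,0],[16.9,-22.5,0],[16.9,-22.5,0]],"rot":[[0,0,-1],[0,0,-2],[0,0,-3],[0,0,-4],[0,0,-5],[0,0,-5.3],[0,0,-5.3],[0,0,-5.3]]}' 1; python3 w.py cork_pad .5995 .0885 17.1 0 wc1
```

```text
clock: 24.85
position: [0.6, 0.0872, 0.285]
tool_rot: [-3.141, -0.001, -2.843]
force: [-0.3, -0.2, -0.5]
grip_width: 0.0852
[(0.87, [323, 206, 56, 94])]
fit [0.5984 0.0888] 16.45 iou 0.975
[0.6    0.0872 0.285 ] [-1.7998e+02 -5.0000e-02 -1.6292e+02] 24.85
```

View pics/wc1.png

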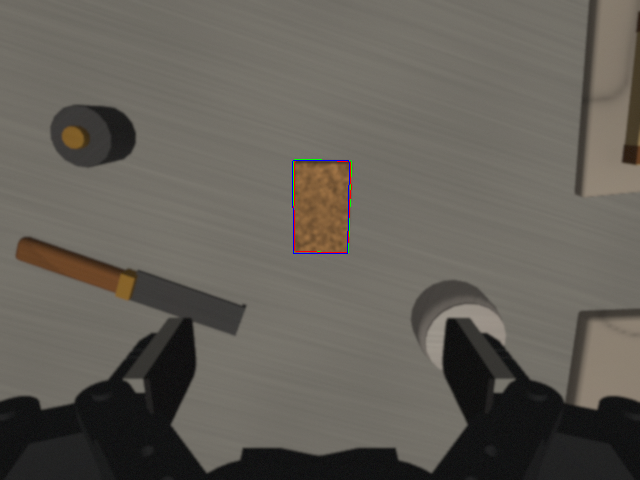

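```bash
python3 -m crank '{"travel":[[-0.1,0.12,-4],[-0.1,0.12,-8],[-0.1,0.12,-12],[-0.1,0.12,-16],[-0.1,0.12,-19],[-0.1,0.12,-20.5],[-0.1,0.12,-20.9],[-0.1,0.12,-20.9]],"rot":[[0,0,-0.2],[0,0,-0.2],[0,0,-0.2],[0,0,-0.2],[0,0,-0.2],[0,0,-0.2],[0,0,-0.2],[0,0,-0.2]]}' 1 ; python3 -m crank '{"travel":[[0,0,0],[0,0,0],[0,0,0],[0,0,0],[0,0,0],[0,0,0],[0,0,0],[0,0,0]],"rot":[[0,0,0],[0,0,0],[0,0,0],[0,0,0],[0,0,0],[0,0,0],[0,0,0],[0,0,0]]}' -1 30; python3 -m crank '{"travel":[[0,0,2],[0,0,5],[0,0,9],[0,0,13],[0,0,17],[0,0,20],[0,0,20]],"rot":[[0,0,0],[0,0,0],[0,0,0],[0,0,0],[0,0,0],[0,0,0],[0,0,0]]}'; python3 w.py cork_pad .599 .0887 16.8 0.2 wc2
```

```text
clock: 25.75
position: [0.5991, 0.0906, 0.0771]
tool_rot: [3.142, 0.0, -2.844]
force: [0.3, -0.2, 0.3]
grip_width: 0.0857
clock: 26.55
position: [0.5994, 0.0902, 0.0776]
tool_rot: [3.142, 0.001, -2.844]
force: [-2.4, 0.4, 9.7]
grip_width: 0.0451
clock: 27.25
position: [0.6003, 0.0901, 0.2812]
tool_rot: [-3.141, 0.007, -2.845]
force: [0.4, 1.2, -0.7]
grip_width: 0.0446
[(0.64, [319, 320, 140, 204]), (0.27, [631, 89, 14, 145])]
fit [0.6007 0.0902] 16.81 iou 0.949
[0.6003 0.0901 0.2812] [-179.98    0.39 -162.99] 27.25
```

View pics/wc2.png

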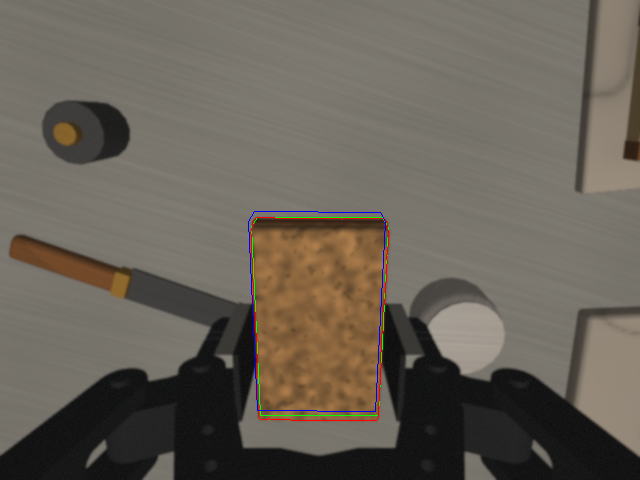

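```bash
python3 -m crank '{"travel":[[-3,3,0],[-6,7,0],[-9,11,0],[-12,15,0],[-15,19,0],[-17,22.3,0],[-17,22.3,0],[-17,22.3,0]],"rot":[[0,0,1],[0,0,2],[0,0,3],[0,0,4],[0,0,5],[0,0,5.4],[0,0,5.4],[0,0,5.4]]}'; python3 -m crank '{"travel":[[0,0,-4],[0,0,-8],[0,0,-11],[0,0,-12],[0,0,-12],[0,0,-12]],"rot":[[0,0,0],[0,0,0],[0,0,0],[0,0,0],[0,0,0],[0,0,0]]}'; python3 w.py cork_pad .43 .3127 22.5 0.082 wc3
```

```text
clock: 28.15
position: [0.4281, 0.3133, 0.2755]
tool_rot: [-3.141, -0.002, -2.748]
force: [0.8, -0.5, -0.6]
grip_width: 0.0451
clock: 28.75
position: [0.4296, 0.3128, 0.1575]
tool_rot: [3.142, 0.001, -2.751]
force: [0.7, 0.1, -1.2]
grip_width: 0.0452
[(0.58, [319, 320, 135, 205])]
fit [0.4281 0.3117] 22.04 iou 0.981
[0.4296 0.3128 0.1575] [ 1.8000e+02  5.0000e-02 -1.5762e+02] 28.75
```

View pics/wc3.png

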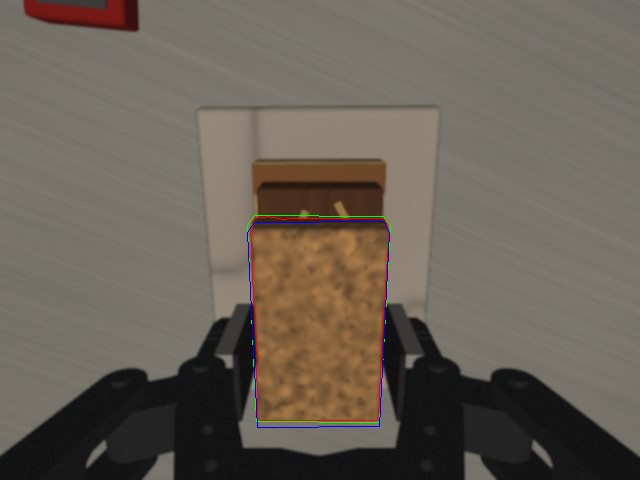

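```bash
python3 -m crank '{"travel":[[0.08,0.05,-1],[0.08,0.05,-1.8],[0.08,0.05,-2.4],[0.08,0.05,-2.8],[0.08,0.05,-3],[0.08,0.05,-3],[0.08,0.05,-3]],"rot":[[0,0,0.1],[0,0,0.1],[0,0,0.1],[0,0,0.1],[0,0,0.1],[0,0,0.1],[0,0,0.1]]}'
```

```text
clock: 29.55
position: [0.4299, 0.3135, 0.1267]
tool_rot: [-3.142, 0.0, -2.749]
force: [-1.4, -2.4, 10.0]
grip_width: 0.0447
```

```bash
python3 -m crank '{"travel":[[0,0,0],[0,0,0],[0,0,0],[0,0,0],[0,0,0],[0,0,0]],"rot":[[0,0,0],[0,0,0],[0,0,0],[0,0,0],[0,0,0],[0,0,0]]}' 1;  python3 -m crank '{"travel":[[0,0,3],[0,0,8],[0,0,13],[0,0,16],[0,0,16],[0,0,16],[0,0,16]],"rot":[[0,0,0],[0,0,0],[0,0,0],[0,0,0],[0,0,0],[0,0,0],[0,0,0]]}'; python3 w.py cork_pad .4298 .3127 22.4 .050 wc4;python3 w.py woodblock .4298 .3127 22.4 0.03 wc5
```

```text
clock: 30.15
position: [0.4297, 0.3134, 0.1264]
tool_rot: [-3.141, -0.0, -2.748]
force: [0.6, -0.1, 0.2]
grip_width: 0.0861
clock: 30.85
position: [0.4294, 0.3132, 0.2855]
tool_rot: [-3.141, -0.001, -2.748]
force: [-0.3, 0.4, -0.5]
grip_width: 0.0854
[(0.77, [319, 221, 68, 109])]
fit [0.4286 0.3125] 21.41 iou 0.962
[0.4294 0.3132 0.2855] [-1.7997e+02 -9.0000e-02 -1.5746e+02] 30.85
[(0.7, [319, 216, 77, 117])]
fit [0.4293 0.3125] 22.5 iou 0.352
[0.4294 0.3133 0.2854] [-1.7996e+02 -1.0000e-01 -1.5746e+02] 30.95
```

View pics/wc4.png

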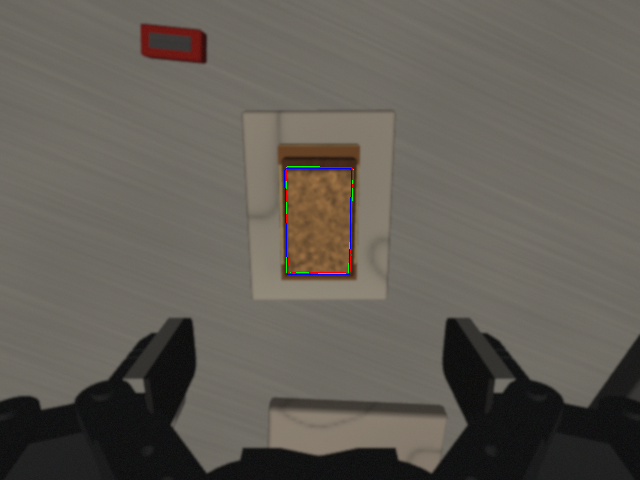

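```bash
python3 -m crank '{"travel":[[2,-3,0],[4,-7,0],[6,-11,0],[8,-15,0],[10,-19,0],[12,-23,0],[13,-27,0],[14,-31,0]],"rot":[[0,0,-3],[0,0,-6],[0,0,-9],[0,0,-12],[0,0,-15],[0,0,-18],[0,0,-20],[0,0,-22]]}' 1; python3 -m crank '{"travel":[[1,-4,0],[2,-8,0],[2.4,-9.6,0],[2.4,-9.6,0],[2.4,-9.6,0]],"rot":[[0,0,0],[0,0,0],[0,0,0],[0,0,0],[0,0,0]]}'; python3 w.py weight .593 -.093 0 0 ww1
```

```text
clock: 31.85
position: [0.5699, 0.0017, 0.2859]
tool_rot: [-3.141, -0.001, -3.134]
force: [1.3, 0.5, 0.1]
grip_width: 0.0852
clock: 32.35
position: [0.5936, -0.0918, 0.2859]
tool_rot: [3.141, -0.001, -3.132]
force: [-0.0, 0.2, -0.1]
grip_width: 0.0856
[(0.66, [317, 211, 55, 64])]
fit [ 0.5925 -0.0931] 10.25 iou 0.981
[ 0.5936 -0.0918  0.2859] [ 1.7997e+02 -5.0000e-02 -1.7946e+02] 32.35
```

View pics/ww1.png

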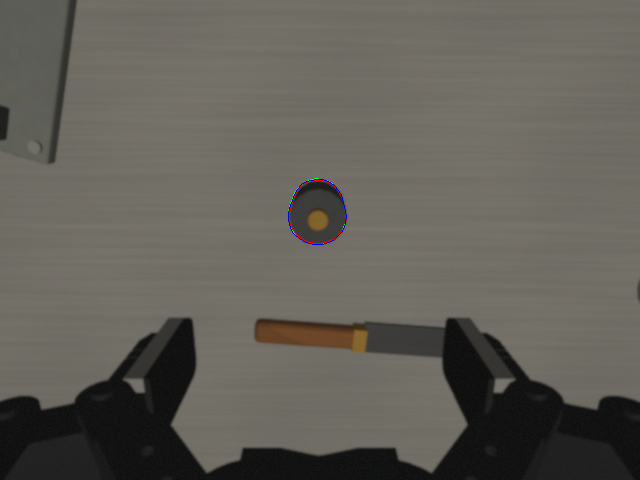

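```bash
python3 -m crank '{"travel":[[-0.08,-0.1,-4],[-0.08,-0.1,-8],[-0.08,-0.1,-12],[-0.08,-0.1,-16],[-0.08,-0.1,-19],[-0.08,-0.1,-20.2],[-0.08,-0.1,-20.4],[-0.08,-0.1,-20.4]],"rot":[[0,0,0],[0,0,0],[0,0,0],[0,0,0],[0,0,0],[0,0,0],[0,0,0],[0,0,0]]}' 1 ; python3 -m crank '{"travel":[[0,0,0],[0,0,0],[0,0,0],[0,0,0],[0,0,0],[0,0,0],[0,0,0],[0,0,0]],"rot":[[0,0,0],[0,0,0],[0,0,0],[0,0,0],[0,0,0],[0,0,0],[0,0,0],[0,0,0]]}' -1 60; python3 -m crank '{"travel":[[0,0,2],[0,0,5],[0,0,9],[0,0,13],[0,0,17],[0,0,20],[0,0,20],[0,0,20]],"rot":[[0,0,0],[0,0,0],[0,0,0],[0,0,0],[0,0,0],[0,0,0],[0,0,0],[0,0,0]]}'; python3 w.py weight .5927 -.093 0 0.2 ww2
```

```text
clock: 33.25
position: [0.5934, -0.0932, 0.0835]
tool_rot: [-3.142, 0.001, -3.132]
force: [-0.3, 0.2, 1.6]
grip_width: 0.0856
clock: 34.05
position: [0.5933, -0.0935, 0.0836]
tool_rot: [3.142, 0.001, -3.132]
force: [-2.8, 1.6, 13.6]
grip_width: 0.0429
clock: 34.85
position: [0.5927, -0.0934, 0.2825]
tool_rot: [3.141, 0.0, -3.132]
force: [-1.3, 0.4, -4.7]
grip_width: 0.043
[(0.88, [320, 345, 145, 172])]
fit [ 0.5911 -0.0936] 18.5 iou 0.966
[ 0.5927 -0.0934  0.2825] [ 1.7999e+02  2.0000e-02 -1.7946e+02] 34.85
```

View pics/ww2.png

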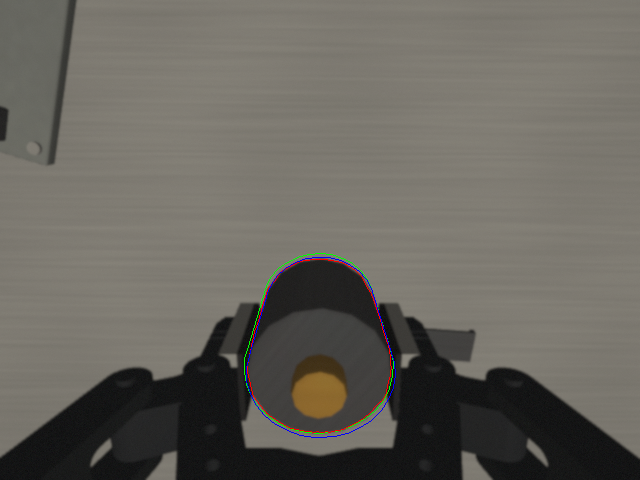

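```bash
python3 -m crank '{"travel":[[-1,3,0],[-2,7,0],[-3,11,0],[-5,15,0],[-7,19,0],[-9,23,0],[-11,27,0],[-13,31,0]],"rot":[[0,0,3],[0,0,6],[0,0,9],[0,0,12],[0,0,15],[0,0,18],[0,0,20],[0,0,22]]}'; python3 -m crank '{"travel":[[-1,3,0],[-2,6,0],[-3,9,0],[-3.3,9.6,0],[-3.3,9.6,-4],[-3.3,9.6,-8],[-3.3,9.6,-10],[-3.3,9.6,-10]],"rot":[[0,0,0],[0,0,0],[0,0,0],[0,0,0],[0,0,0],[0,0,0],[0,0,0],[0,0,0]]}'; python3 -m crank '{"travel":[[0,0,0],[0,0,0]],"rot":[[0,0,0],[0,0,0]]}';python3 w.py weight .4293 .3126 0 0.099 ww3
```

```text
clock: 35.75
position: [0.4614, 0.2177, 0.2813]
tool_rot: [-3.141, -0.002, -2.747]
force: [0.7, 0.1, -4.5]
grip_width: 0.0424
clock: 36.55
position: [0.4286, 0.3111, 0.1792]
tool_rot: [-3.139, -0.006, -2.748]
force: [0.8, -0.5, -2.9]
grip_width: 0.0423
clock: 36.75
position: [0.4304, 0.3126, 0.1835]
tool_rot: [3.141, 0.001, -2.749]
force: [-0.5, 0.2, -3.2]
grip_width: 0.0424
[(0.6, [320, 343, 143, 177]), (0.17, [320, 219, 117, 133])]
fit [0.4305 0.3124] 3.67 iou 0.984
[0.4304 0.3126 0.1835] [ 1.7998e+02  7.0000e-02 -1.5748e+02] 36.75
```

View pics/ww3.png

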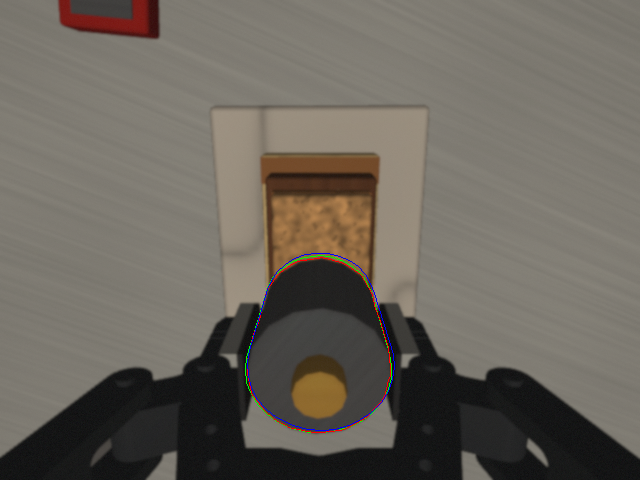

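```bash
python3 -m crank '{"travel":[[-0.06,0.02,-1],[-0.06,0.02,-2],[-0.06,0.02,-2.8],[-0.06,0.02,-3.3],[-0.06,0.02,-3.5],[-0.06,0.02,-3.55],[-0.06,0.02,-3.55],[-0.06,0.02,-3.55]],"rot":[[0,0,0],[0,0,0],[0,0,0],[0,0,0],[0,0,0],[0,0,0],[0,0,0],[0,0,0]]}'
```

```text
clock: 37.65
position: [0.429, 0.3125, 0.1476]
tool_rot: [-3.141, -0.001, -2.748]
force: [-7.9, -5.4, 20.2]
grip_width: 0.0427
```

```bash
python3 -m crank '{"travel":[[0,0,0.06],[0,0,0.06],[0,0,0.06]],"rot":[[0,0,0],[0,0,0],[0,0,0]]}'; python3 -m crank '{"travel":[[0,0,0],[0,0,0],[0,0,0],[0,0,0],[0,0,0],[0,0,0]],"rot":[[0,0,0],[0,0,0],[0,0,0],[0,0,0],[0,0,0],[0,0,0]]}' 1;  python3 -m crank '{"travel":[[0,0,2],[0,0,6],[0,0,10],[0,0,14],[0,0,14],[0,0,14],[0,0,14]],"rot":[[0,0,0],[0,0,0],[0,0,0],[0,0,0],[0,0,0],[0,0,0],[0,0,0]]}'; python3 w.py weight .4293 .3126 22.4 .064 ww4; python3 -m crank '{"travel":[[4,2,2],[8,4,4],[10,5,4],[10,5,4],[10,5,4],[10,5,4]],"rot":[[0,0,0],[0,0,0],[0,0,0],[0,0,0],[0,0,0],[0,0,0]]}'; python3 - <<'E'
from h import *
for n in("top","scene","wrist"):
    f=bot.grab_frame(n)[:,:,::-1]; cv2.imwrite(f"pics/{n}_end.png",f)
    if n!="wrist":
        c=proj(bot.camera_model(n),[.43,.313,.05])[0].astype(int); g=f[max(0,c[1]-60):c[1]+60,max(0,c[0]-80):c[0]+80]; cv2.imwrite(f"pics/{n}_endz.png",cv2.resize(g,None,fx=5,fy=5,interpolation=cv2.INTER_CUBIC))
E
```

```text
clock: 37.95
position: [0.4293, 0.3127, 0.1477]
tool_rot: [-3.142, -0.0, -2.748]
force: [-2.8, -1.8, 5.6]
grip_width: 0.0424
clock: 38.55
position: [0.4293, 0.3127, 0.1476]
tool_rot: [-3.142, -0.0, -2.748]
force: [0.3, -0.0, 0.6]
grip_width: 0.0853
clock: 39.25
position: [0.429, 0.3125, 0.2869]
tool_rot: [-3.141, -0.001, -2.748]
force: [1.4, 0.3, -0.5]
grip_width: 0.0851
[(0.57, [320, 235, 72, 78])]
fit [0.4286 0.3121] 31.65 iou 0.985
[0.429  0.3125 0.2869] [-1.7998e+02 -6.0000e-02 -1.5746e+02] 39.25
clock: 39.95
position: [0.5286, 0.3624, 0.3269]
tool_rot: [-3.141, -0.001, -2.748]
force: [-0.8, 0.1, 0.6]
grip_width: 0.0856
```

View pics/ww4.png

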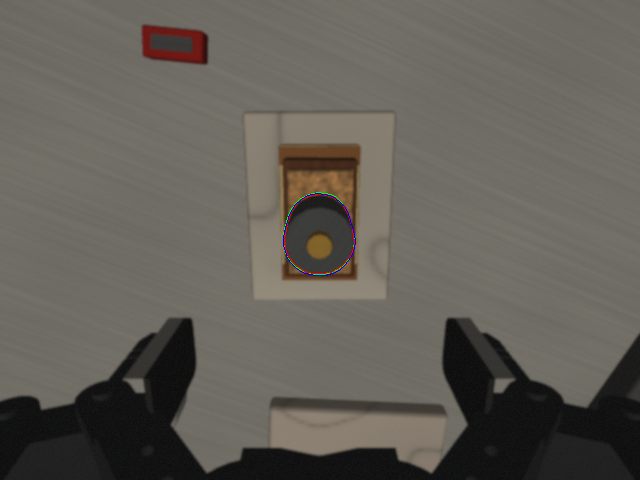

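View pics/wrist_end.png

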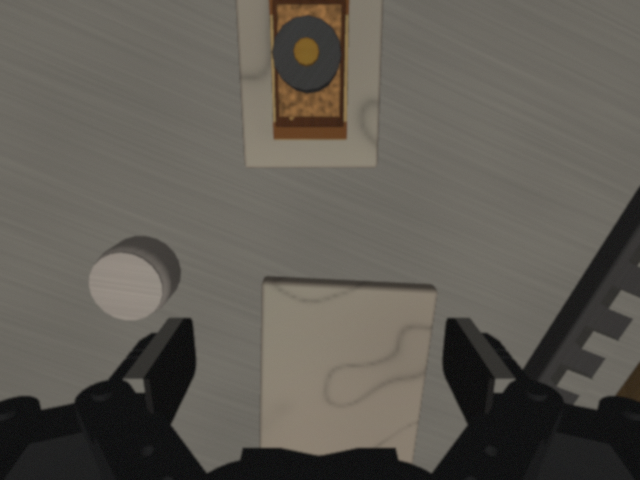

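View pics/scene_end.png

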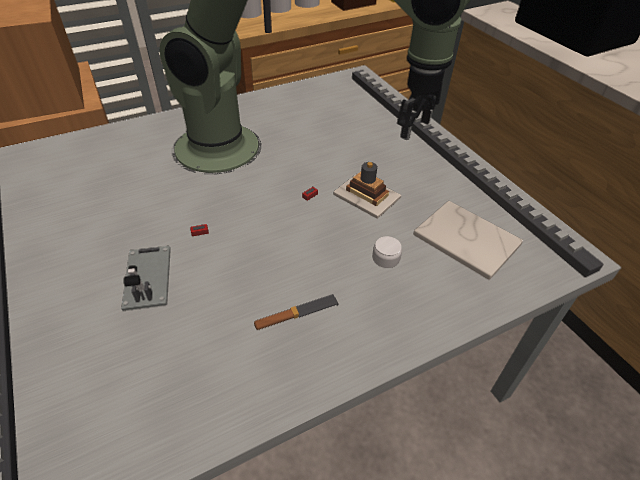

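View pics/scene_endz.png

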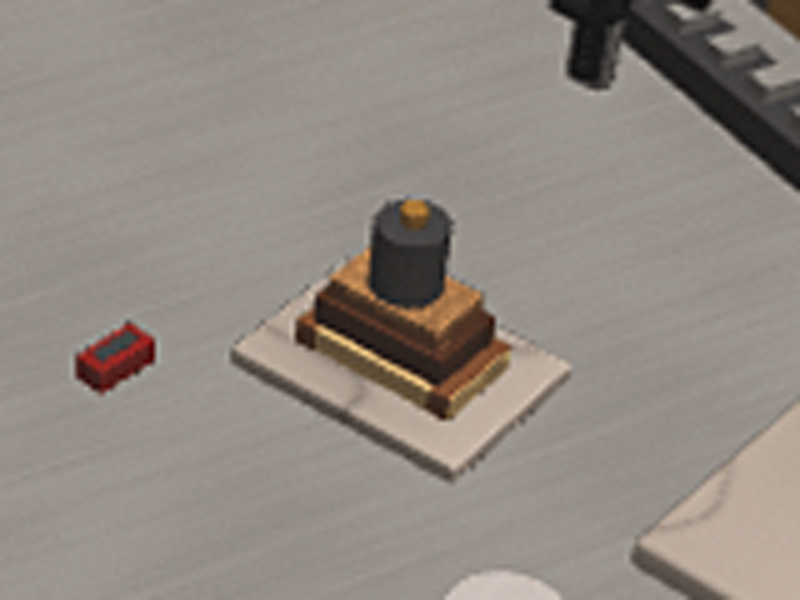

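```bash
python3 - <<'E'
from h import *
m=bot.camera_model("scene"); m2=bot.camera_model("top")
for th in(0,1.25,1.6,1.75):
    a=np.arctan2(20,-70)-th; P=tf(np.array([[.095+.0728*np.cos(a),0,.045+.0728*np.sin(a)]]),[.4302,-.3233,np.radians(-17.1)])
    print(th,proj(m,P),proj(m2,P))
for n in ("ink_tin","ink_knife","clamp_grip"):
    print(n,[(round(d["conf"],2),np.round(d["box"],1)) for d in bot.silhouettes("scene",n)],[(round(d["conf"],2),np.round(d["box"],1)) for d in bot.silhouettes("top",n)])
f=cv2.imread("pics/scene_end.png"); cv2.imwrite("pics/jz.png",cv2.resize(f[230:330,90:200],None,fx=5,fy=5)) 
f=cv2.imread("pics/top_end.png"); cv2.imwrite("pics/jzt.png",cv2.resize(f[240:360,440:560],None,fx=4,fy=4)) 
E
```

```text
0 [[141.08200963 259.07952576]] [[498.13913776 297.15658444]]
1.25 [[132.44174261 265.57898996]] [[511.42409601 263.75788357]]
1.6 [[131.72538365 275.32344279]] [[513.21958227 252.79286133]]
1.75 [[131.7675386  280.13880406]] [[513.54546032 248.66597392]]
ink_tin [(0.74, array([388.6, 251.2,  32.5,  31. ]))] [(0.73, array([242.3, 219.6,  40.3,  34.9])), (0.47, array([491. , 294.3,  64.5,  97.6]))]
ink_knife [(0.79, array([297.6, 310.8,  81.4,  31.6]))] [(0.69, array([363.2, 193.3,  85.5,  15.2]))]
clamp_grip [(0.49, array([133. , 275.4,  17.2,  25. ]))] [(0.69, array([512.2, 255.1,  22.5,  24.9]))]
```

View pics/jz.png

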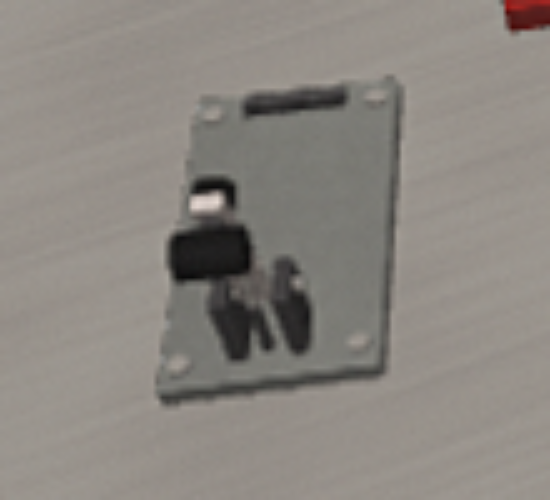

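View pics/jzt.png

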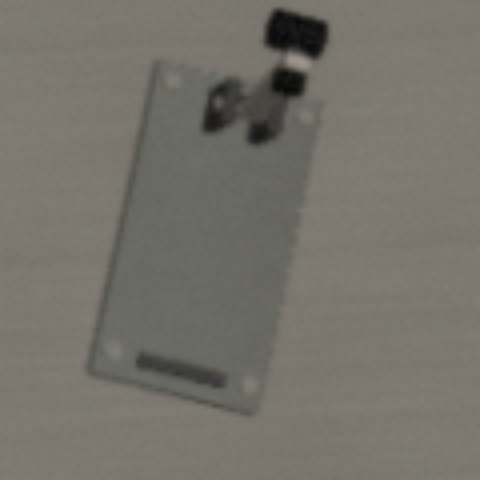

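View pics/top_end.png

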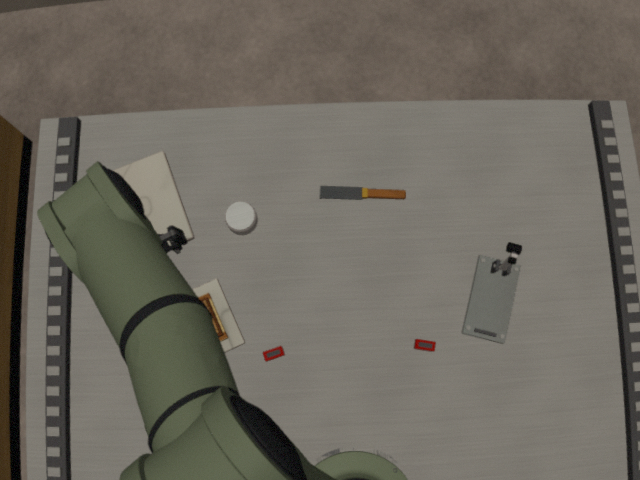

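```bash
python3 -c "
from workcell import bot
print(bot.job_done(), bot.observe()['clock'])"
```

```text
the job is handed in; nothing more can be done
the job is handed in; nothing more can be done
```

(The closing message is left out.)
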